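Third cell into the beam and read

ROBOT

A 7-joint arm with a two-finger parallel gripper is mounted at the origin on the work surface. World frame = base frame: x ahead of the robot, y to its left, z up, the work surface at z = 0. Lengths are in mm, angles in rad, forces in N, time in s.
With the tool pointing down it reaches from about 400 to 875 mm from the base axis. Payload 4.4 kg.
Tool frame: the origin (TCP) lies midway between the tips of the shut fingers; the grasp point (between the pads) lies 19 mm behind it (ctrl.grip_point_offset is the distance from the TCP to the grasp point, in mm); z points along the fingers, x is the direction in which the jaws open and shut, and the axes are right-handed (so a half turn about z gives the same grasp; the last joint's range is limited). The gripper opens to 85 mm and grips with 20 to 120 N. Pads are 22 mm wide; open, the fingers measure 114 mm over their backs; the gripper's body (76 mm by 85 mm) begins 54 mm behind the grasp point. The pads swing forward as they close: fully open they stand 13 mm farther back than shut.
Start: joints at [1.271, 0.628, 0.038, 1.517, -0.027, 0.996, -0.02], TCP at [150.617, -632.323, 231.313] pointing down, gripper open.
Joint ranges: [-3.06, 3.06], [-0.37, 2.12], [-1.25, 1.32], [0.18, 2.47], [-1.1, 4.24], [0.23, 1.98], [-2.94, 2.94]. Speed limits (rad/s): [2.57, 2.57, 3.14, 3.14, 3.14, 3.14, 3.14].

INTERFACE

Orientations are given as [roll, pitch, yaw] about the fixed x, y, z axes, in that order (R = Rz(yaw) Ry(pitch) Rx(roll)).
In Python, from cell import ctrl, viewer gives the robot as it stands.
- The arm moves only by the tool apply_moves, never from a script. Its argument "series" is a list that holds one entry, the list of rows, each a list of 6 numbers: the shift along the tool's x, y, z normalised to -1 to 1, where 1 is 50 mm, then the turn, a rotation vector about the tool's x, y, z normalised to -1 to 1, where 1 is 6 degrees. In form: [[[tx, ty, tz, rx, ry, rz], ...]]. A call has exactly 5 rows; each row shifts and turns the commanded pose from where the row before left it, along the tool's axes as they then stand; what a row does not reach is not made up. A row lasts 1/8 s, in which the tool goes at most 62.5 mm and 10.7 degrees, less where a joint would pass 70% of its speed; a pose out of reach is approached as far as the arm can. A call with a number of a shift or a turn outside -1 to 1 is refused whole. A call with a gripper value outside its range is refused whole. "claw" is the gripper command: -1 is shut, 1 is fully open, values between are in proportion, set as the call begins (left out, the last holds). The fingers move at their own pace and stop on an object; the grip force is fixed at half the most. Time passes only in rows, so rows that do not move let the fingers close, or fill a call up. It gives the time, the measured TCP pose, the force and the opening at its end, in the units of the state.
- ctrl.read_state(): the state, without advancing time (a new reading comes with each control period).
- viewer.get_image(name): name is "scene" or "top" or "wrist"; returns the picture (384x512x3 uint8, blue, green, red); there is no depth.
- viewer.camera_info(name): a dict with "K" (3x3 intrinsics, pixels), "R" (3x3) and "t" (3): a world point X has camera coordinates R X + t. Camera axes: x right, y down, z forward; pixel columns grow to the right and rows downward; lengths in mm; the calibration is good to about 2 mm. A picture is of the moment at which its call begins: read the wrist's pose just before it. camera_info takes no time and is no camera call; for the wrist camera it gives the pose at the moment of the call.
- ctrl.finish_job(): hands the job in, once; it reports no verdict.
Trained networks look in the newest picture that a camera, given by its name, has taken for a name from the list of things; names that differ only in an ending like _2 or _b are one class to them, and where a whole thing is asked for, a point or a joint stands for the part that bears it (a point fixed in the world has none). Each returns a list of dicts, best first, with "score" (0 to 1); they miss things now and then, are a little off and sometimes report something else, mostly with a low value. They report only what shows in the picture. A call takes as long as a camera call.
- viewer.find_in(camera, label): "location" ([column, row] as shares, 0 to 1, of the picture: columns of its width, rows of its height, amid what is visible of it).
The state is a dict: "clock": time; "qpos": joint angles; "qd": joint speeds; "tau": joint torques, N m; "eef_pos": TCP position; "tool_rot": TCP orientation; "force": force on the tool from outside, world axes, zero at the start; "torque": the same for the moment, N m; "width": finger opening in mm.
Only numpy, scipy, OpenCV 4.12 (cv2) and the standard library are available. Lean on these libraries where they do the work, as an engineer would, in place of code of your own. Each camera call takes 0.05 s, during which the arm holds its last target. There are 200 camera calls.

TASK

The spectrophotometer's sample lid is shut and its cell changer is parked with the push rod drawn out at the front. With a fingertip on the domed end of the rod's knob, without gripping the knob, push the rod in click by click, stop with the rod seated in its third click and do not run past it; then press the wide oblong read key fully down and let it come up again. Press none of the three small round keys, and leave the loose things on the bench where they stand.

Things in the scene. Friction and masses are not known exactly. Their poses are not given: they have to be found in the camera images.
- spectro: Bench spectrophotometer, fixed, 430 mm wide (its y), 310 mm deep (its x), 148 mm high. Origin on the bench under the middle of its front edge; x points into it, away from the operator, y to the operator's left, z up. Right half (y below 0): sample compartment, upright front face at x = 0, 125 mm high, shut lid on top to 139 mm. Left half: sloping key deck, behind it the display.
- changer (a joint): Travel of the push rod into the instrument (along its x), m: 0 = fully out, 0.070 = fully in. 0 to 0.008: parked, slides freely. Clicks (notches) at 0.023, 0.038, 0.053, 0.068; crests at 0.0155, 0.0305, 0.0455, 0.0605. Pushing up to a crest takes 5 to 9 N; past it the detent's spring draws the rod on by itself, ahead of the finger, into the next notch, where it stays (friction about 1 N when parked).
- rod_end (a point): Centre of the domed black end of the rod's knob, the face to push on; it faces the operator (instrument -x). 20 mm in diameter, standing 4 mm in front of the knob's barrel, 85 mm above the bench; 118 mm in front of the instrument's front face when the rod is fully out; moves with the rod. Nothing stands above it. Its x axis runs along the rod into the instrument.
- knob_side: Fluted black barrel of the rod's knob, 24 mm in diameter and 16 mm long, behind the domed end; not to be gripped. Origin at the centre of the domed end, the same point as rod_end. x axis along the rod, into the instrument.
- bushing (a point): Centre of the front face of the steel bushing, 20 mm in diameter, through which the rod (steel, 9 mm in diameter) enters the instrument: 8 mm in front of the front face, 107.5 mm right of the instrument's middle, 85 mm above the bench. The rod carries four dark rings; ring n is level with this face at click n. Axes as the instrument's.
- read_key (a joint): Travel of the read key into the key deck, in m: 0 = up, 0.004 = fully down. Spring key, 0.7 N to start and 3.5 N fully down, springs back.
- read_key_top (a point): Centre of the top of the read key: the only oblong key, white, 34 mm wide (y) by 18 mm, standing 8 mm above the deck, 40 mm in from the front edge and 107.5 mm left of the instrument's middle, about 88 mm above the bench. The deck slopes up away from the operator at 0.35 rad, 66 mm high at its front edge, 108 mm at x = 115 mm. z axis out of the deck; the key goes down along -z.
- key_left (a joint): Travel of the left one of three small round white keys (12 mm in diameter, 4 mm high) in a row 55 mm apart, 51 mm up the deck from the read key; 0 = up, 0.002 m = down. Not to be pressed.
- key_mid (a joint): The same for the middle small round key, straight behind the read key.
- key_right (a joint): The same for the right small round key.
- cuvette_rack: Loose white rack with six clear cuvettes, 40 x 104 mm, 50 mm high, in front of the instrument to the left of the rod. Origin: centre of the underside.
- reagent_bottle: Loose glass bottle with screw cap, 56 mm in diameter, 106 mm high, in front of the instrument to the right of the rod. Origin: centre of the underside.
- tip_box: Loose pipette tip box, 122 x 88 mm, 66 mm high, left of the cuvette rack. Origin: centre of the underside.
- beaker: Loose glass beaker, 68 mm in diameter, 85 mm high, right of the rod and nearer the operator. Origin: centre of the underside.
- sample_jar: Loose jar with white screw lid, 46 mm in diameter, 48 mm high, left of the rod and nearer the operator. Origin: centre of the underside.
- pipette: Loose pipette lying on the bench, 235 mm long (its x), 28 mm wide, 25 mm high. Origin: under the middle, on the bench.
- tube_rack: Loose rack of small tubes, 75 x 175 mm, 41 mm high. Origin: centre of the underside.

How it is judged:
By the outcome, as a careful person would: the job done as asked, in the order asked, and still so for the second after the job is handed in, with the robot touching nothing.
It also fails if it takes over 64 s, if anything falls off the work surface, if the arm or the gripper's body presses on something with over 40 N, if the wrist force passes 120 N, or if a joint passes its speed limit or range.

## Working session

There is one attempt and no reset: what is moved stays moved. The work goes in short steps, Python scripts to look and compute and a tool call to move; the robot and the scene stay as the last step left them, time stands still between calls to the robot, and variables do not carry over. Pictures are saved under pics/ and viewed, about 8 in all and at most 12, crops included, and the job is handed in when it is done.

Besides the shell and the picture viewer there is one more tool, called in YAML: its name, and indented under it one key for each argument. apply_moves: Moves the arm, as the interface text tells. Scaled input: -1 to 1 covers 50 mm each way for a shift and 6 degrees each way for a turn. Its arguments: {"type":"object","properties":{"series":{"type":"array","items":{"type":"array","items":{"type":"array","items":{"type":"number"}}}},"claw":{"type":"number"}},"required":["series"]}

```bash
ls; mkdir -p pics
python3 - <<'E'
from cell import ctrl, viewer
import cv2,numpy as np
s=ctrl.read_state();print({k:np.round(v,3).tolist() for k,v in s.items()})
a=viewer.get_image("scene");b=viewer.get_image("top")
cv2.imwrite("pics/s.png",a);cv2.imwrite("pics/t.png",b)
for c in("scene","top"):
  i=viewer.camera_info(c);print(c,np.round(i["K"],1).tolist(),np.round(i["R"],3).tolist(),np.round(i["t"]).tolist())
  for l in("rod_end","bushing","read_key_top","key_left","spectro","reagent_bottle"):
    print(c,l,[(np.round(np.array(d["location"])*[512,384],1).tolist(),round(d["score"],2)) for d in viewer.find_in(c,l)[:3]])
E
```

```text
pics
{'clock': 0.0, 'qpos': [1.271, 0.629, 0.038, 1.518, -0.027, 0.996, -0.02], 'qd': [-0.0, -0.001, -0.003, -0.001, 0.0, -0.0, 0.001], 'tau': [0.001, -56.34, 1.226, -19.345, 0.011, 0.01, -0.0], 'eef_pos': [150.451, -631.711, 230.401], 'tool_rot': [3.142, 0.002, -1.337], 'force': [-0.632, 0.004, -0.545], 'torque': [0.041, -0.035, -0.029], 'width': 85.407}
scene [[375.9, 0.0, 253.9], [0.0, 375.9, 196.2], [0.0, 0.0, 1.0]] [[0.817, 0.576, -0.006], [0.448, -0.642, -0.622], [-0.363, 0.506, -0.783]] [-370.0, -159.0, 1344.0]
scene rod_end [([261.9, 229.9], 0.45)]
scene bushing [([351.0, 247.7], 0.95), ([249.4, 223.7], 0.54), ([259.4, 156.5], 0.51)]
scene read_key_top []
scene key_left [([248.7, 223.9], 0.39)]
scene spectro [([349.8, 246.2], 0.74)]
scene reagent_bottle [([236.2, 267.8], 0.71)]
top [[468.1, 0.0, 255.1], [0.0, 468.1, 194.9], [0.0, 0.0, 1.0]] [[0.012, -1.0, -0.016], [-0.983, -0.009, -0.181], [0.181, 0.018, -0.983]] [-26.0, 480.0, 1231.0]
top rod_end [([282.7, 176.1], 0.68)]
top bushing [([241.3, 93.4], 0.75), ([283.4, 176.6], 0.45)]
top read_key_top [([238.9, 91.0], 0.59), ([201.8, 132.9], 0.43), ([282.4, 174.3], 0.32)]
top key_left []
top spectro [([238.4, 90.9], 0.79), ([174.2, 187.8], 0.34)]
top reagent_bottle [([320.7, 165.9], 0.96)]
```

Run:
```python
import cv2
for n in "st":
  a=cv2.imread(f"pics/{n}.png");cv2.imwrite(f"pics/{n}2.png",cv2.resize(a,(800,600),interpolation=cv2.INTER_CUBIC))
```

```text
(no output)
```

View pics/t2.png

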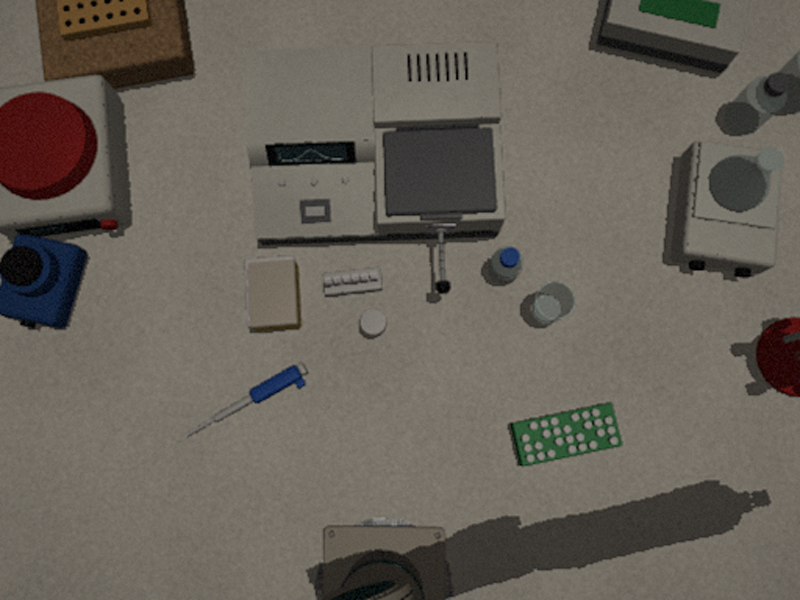

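View pics/s2.png

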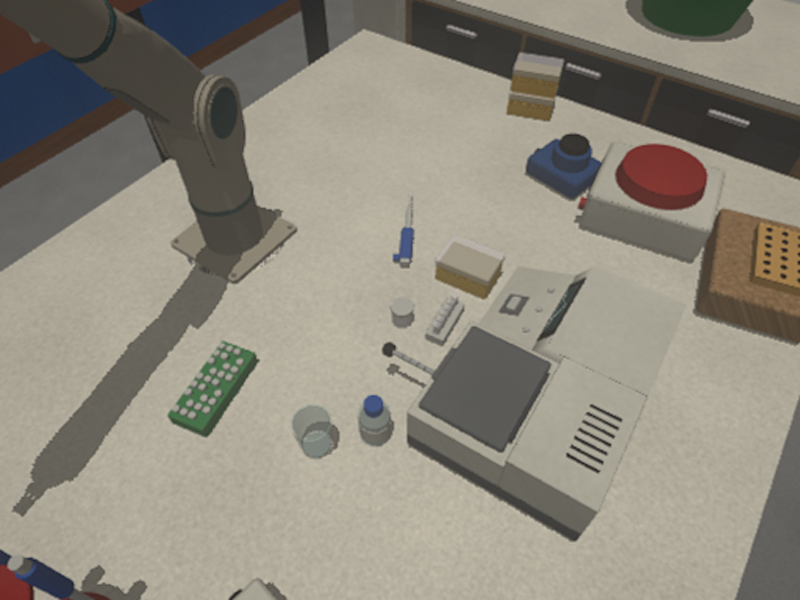

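The top view shows the knob at about (283,183), the bushing near (281,146), the read key at (201,134) and the small keys at (180,117), (201,116), (221,115), all in 512x384 pixels. The rack and jar are left of the rod, the bottle and beaker right of it. Next I back-project these points.

```bash
cat > h.py <<'E'
import numpy as np,cv2
from cell import ctrl,viewer
def bp(info,uv,z):
    K,R,t=(np.array(info[k],float) for k in "KRt"); t=t.ravel()
    d=R.T@np.linalg.solve(K,[uv[0],uv[1],1.]); c=-R.T@t
    return c+d*(z-c[2])/d[2]
def pr(info,X):
    K,R,t=(np.array(info[k],float) for k in "KRt"); p=K@(R@np.array(X,float)+t.ravel()); return p[:2]/p[2]
E
python3 - <<'E'
from h import *
T=viewer.camera_info("top");S=viewer.camera_info("scene")
for n,uv,z in [("knob",(283.5,183),85),("bush",(281,146),85),("read",(201.3,134.5),88),("kl",(180,117),103),("km",(201,116.3),103),("kr",(221,115.3),103),("bottle cap",(326,164.5),106),("rack",(225,180),50),("beaker",(349,197),85),("jar",(238.5,207),48)]:
    X=bp(T,uv,z);print(n,X.round(0),"scene",(pr(S,X)/.64).round(0))
a=cv2.imread("pics/t.png")[100:220,150:350]
cv2.imwrite("pics/tc.png",cv2.resize(a,(800,480),interpolation=cv2.INTER_CUBIC))
E
```

```text
knob [505. -97.  85.] scene [389. 350.]
bush [607. -90.  85.] scene [439. 375.]
read [636. 125.  88.] scene [514. 302.]
kl [680. 182. 103.] scene [550. 288.]
km [682. 125. 103.] scene [538. 308.]
kr [686.  72. 103.] scene [526. 328.]
bottle cap [ 551. -207.  106.] scene [373. 402.]
rack [520.  61.  50.] scene [443. 309.]
beaker [ 469. -269.   85.] scene [311. 410.]
jar [446.  23.  48.] scene [401. 305.]
```

View pics/tc.png

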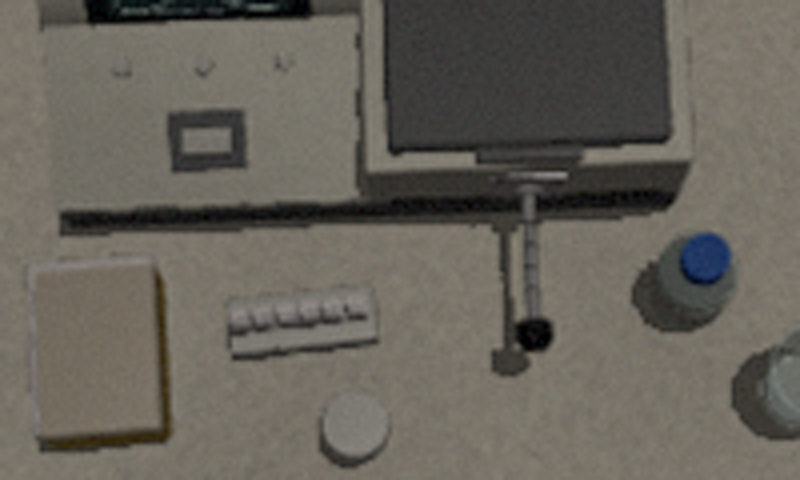

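apply_moves:
  series:
    - [[-0.8, -0.74, 0, 0, 0, 0], [-0.8, -0.74, 0, 0, 0, 0], [-0.8, -0.74, 0, 0, 0, 0], [-0.8, -0.74, 0, 0, 0, 0], [-0.8, -0.74, 0, 0, 0, 0]]
  claw: -1

```text
clock: 1.32
eef_pos: [285.2, -393.5, 231.6]
tool_rot: [-3.141, -0.001, -1.337]
force: [0.8, 0.2, 0.1]
width: 0.4
```

apply_moves:
  series:
    - [[-0.8, -0.74, 0, 0, 0, 0], [-0.8, -0.74, 0, 0, 0, 0], [-0.8, -0.74, 0, 0, 0, 0], [-0.8, -0.74, 0, 0, 0, 0], [-0.3, -0.3, 0, 0, 0, 0]]

```text
clock: 1.95
eef_pos: [404.0, -183.7, 231.6]
tool_rot: [-3.14, 0.0, -1.332]
force: [0.2, -0.0, 0.9]
width: -0.2
```

apply_moves:
  series:
    - [[-0.7, -0.5, 0, 0, 0, 0], [-0.7, -0.4, 0, 0, 0, 0], [0, 0, 0, 0, 0, 0.85], [0, 0, 0, 0, 0, 0.85], [0, 0, 0, 0, 0, 0]]

```text
clock: 2.58
eef_pos: [430.0, -108.3, 231.5]
tool_rot: [-3.141, -0.0, -1.514]
force: [-0.3, -0.2, -0.5]
width: 0.1
```

Run:
```python
from h import *
s=ctrl.read_state();i=viewer.camera_info("wrist");a=viewer.get_image("wrist")
print(s["eef_pos"],s["tool_rot"],s["qpos"],s["force"]); cv2.imwrite("pics/w1.png",cv2.resize(a,(800,600),interpolation=cv2.INTER_CUBIC))
np.savez("w1.npz",**{k:np.array(i[k]) for k in "KRt"})
for l in("rod_end","bushing","knob_side"): print(l,[(np.round(np.array(d["location"])*[512,384],1).tolist(),round(d["score"],2)) for d in viewer.find_in("wrist",l)[:3]])
print("pred rod",pr(i,[492,-98,85])/.64, "tcp",pr(i,s["eef_pos"])/.64)
```

```text
[ 429.98483056 -108.30441076  231.48095839] [-3.14122526e+00 -2.62658319e-04 -1.51388946e+00] [ 0.17836399  0.33720206  0.00650928  2.06547732 -0.00295071  0.73850251
 -1.32720159] [-0.29604806 -0.19295912 -0.50532171]
rod_end [([251.0, 69.2], 0.71)]
bushing []
knob_side [([249.7, 91.1], 0.63)]
pred rod [392.69792794 164.27825758] tcp [404.1783529 398.2824486]
```

View pics/w1.png

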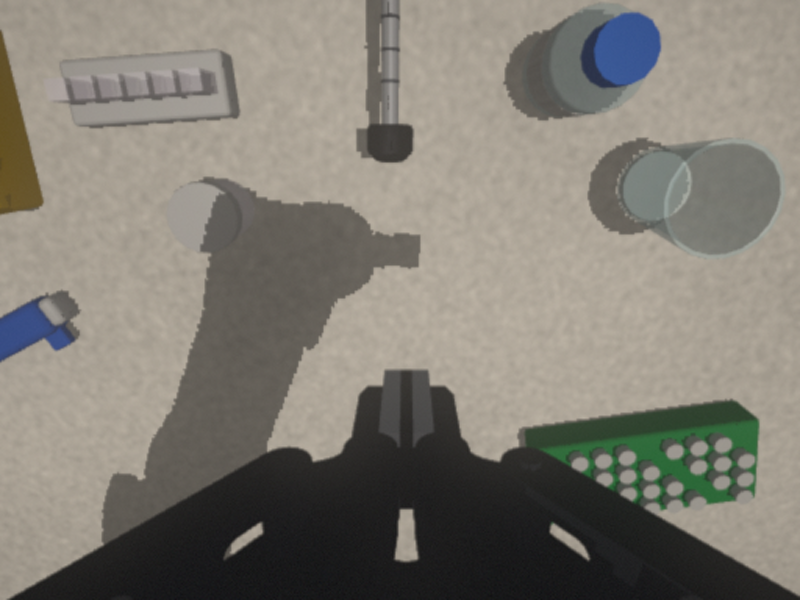

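Run:
```python
from h import *
i=np.load("w1.npz")
for uv,z in [((390,160.5),85),((390,125),85),((391,80),89),((391,15),89),((406,372),231)]:
    print(uv,bp(i,np.array(uv)*.64,z).round(1))
```

```text
(390, 160.5) [493.9 -96.4  85. ]
(390, 125) [512.3 -95.5  85. ]
(391, 80) [534.3 -95.1  89. ]
(391, 15) [564.2 -93.6  89. ]
(406, 372) [ 438.8 -108.4  231. ]
```

apply_moves:
  series:
    - [[-0.22, 0, 0.8, 0, 0, 0], [0, 0, 0.8, 0, 0, 0], [0, 0, 0.8, 0, 0, 0], [0, 0, 0.73, 0, 0, 0], [0, 0, 0, 0, 0, 0]]

```text
clock: 3.4
eef_pos: [427.5, -97.2, 73.0]
tool_rot: [3.136, 0.001, -1.515]
force: [-0.3, -0.1, 1.2]
width: 0.4
```

apply_moves:
  series:
    - [[0, -0.3, 0, 0, 0, 0], [0, -0.3, 0, 0, 0, 0], [0, -0.2, 0, 0, 0, 0], [0, 0, 0, 0, 0, 0], [0, 0, 0, 0, 0, 0]]

```text
clock: 4.03
eef_pos: [468.8, -95.2, 75.2]
tool_rot: [3.141, -0.0, -1.515]
force: [1.1, 0.5, 0.3]
width: 0.1
```

Run:
```python
from h import *
s=ctrl.read_state();i=viewer.camera_info("wrist");a=viewer.get_image("wrist")
print(s["eef_pos"],s["tool_rot"],s["force"]); cv2.imwrite("pics/w2.png",cv2.resize(a,(800,600),interpolation=cv2.INTER_CUBIC))
np.savez("w2.npz",**{k:np.array(i[k]) for k in "KRt"})
```

```text
[468.82997457 -95.23390237  75.21502354] [ 3.14149877e+00 -7.87667611e-05 -1.51515696e+00] [1.12769019 0.51815538 0.28562753]
```

View pics/w2.png

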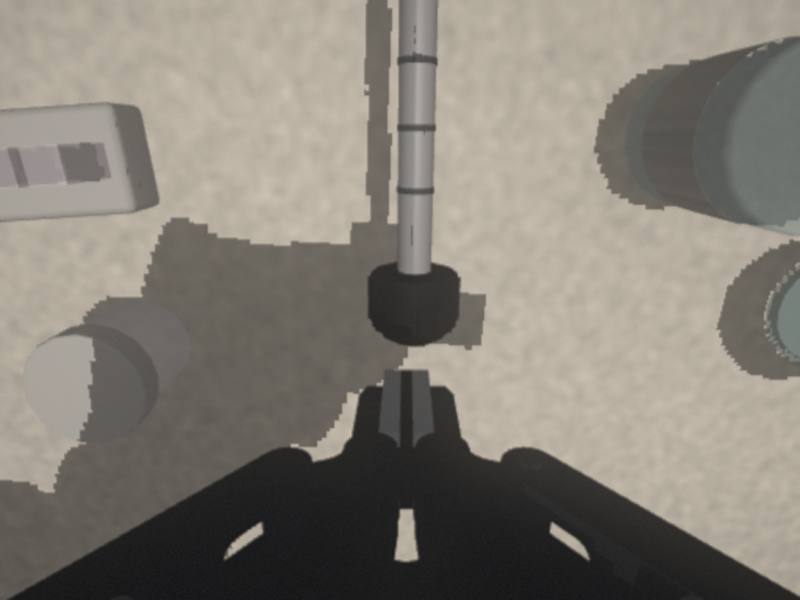

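The wrist view shows the domed end at (414,345), with the shut fingertips at (405,372). They are about 2.4 mm left of the rod axis with a small gap, and the rod runs parallel to the push. I'll correct sideways and advance.

apply_moves:
  series:
    - [[0.05, -0.04, 0, 0, 0, 0], [0, -0.04, 0, 0, 0, 0], [0, -0.04, 0, 0, 0, 0], [0, 0, 0, 0, 0, 0], [0, 0, 0, 0, 0, 0]]

```text
clock: 4.7
eef_pos: [475.2, -97.3, 74.8]
tool_rot: [3.141, 0.0, -1.515]
force: [1.0, 0.4, 0.2]
width: -0.5
```

apply_moves:
  series:
    - [[0, -0.04, 0, 0, 0, 0], [0, -0.04, 0, 0, 0, 0], [0, -0.04, 0, 0, 0, 0], [0, 0, 0, 0, 0, 0], [0, 0, 0, 0, 0, 0]]

```text
clock: 5.32
eef_pos: [481.3, -97.0, 74.8]
tool_rot: [-3.142, -0.0, -1.515]
force: [-0.6, -0.3, 0.3]
width: -0.0
```

apply_moves:
  series:
    - [[0, -0.04, 0, 0, 0, 0], [0, -0.04, 0, 0, 0, 0], [0, 0, 0, 0, 0, 0], [0, 0, 0, 0, 0, 0], [0, 0, 0, 0, 0, 0]]

```text
clock: 5.95
eef_pos: [485.1, -96.8, 74.7]
tool_rot: [3.141, 0.0, -1.515]
force: [-2.4, -0.6, -0.9]
width: -0.0
```

apply_moves:
  series:
    - [[0, -0.04, 0, 0, 0, 0], [0, -0.04, 0, 0, 0, 0], [0, 0, 0, 0, 0, 0], [0, 0, 0, 0, 0, 0], [0, 0, 0, 0, 0, 0]]

```text
clock: 6.58
eef_pos: [486.8, -96.7, 74.6]
tool_rot: [3.137, 0.0, -1.516]
force: [-7.4, -1.2, 3.6]
width: 0.0
```

apply_moves:
  series:
    - [[0, -0.02, 0, 0, 0, 0], [0, -0.02, 0, 0, 0, 0], [0, 0, 0, 0, 0, 0], [0, 0, 0, 0, 0, 0], [0, 0, 0, 0, 0, 0]]

```text
clock: 7.2
eef_pos: [487.5, -96.7, 74.5]
tool_rot: [3.135, 0.001, -1.516]
force: [-9.2, -1.4, 4.6]
width: 0.0
```

Run:
```python
from h import *
s=ctrl.read_state();i=viewer.camera_info("wrist");a=viewer.get_image("wrist")
print(s["eef_pos"],s["tool_rot"],s["force"]); cv2.imwrite("pics/w3.png",a[0:260,150:400].repeat(2,0).repeat(2,1))
```

```text
[487.54878948 -96.65384817  74.52231405] [ 3.13451267e+00  6.66797467e-04 -1.51576420e+00] [-9.18506311 -1.43312503  4.55530612]
```

View pics/w3.png

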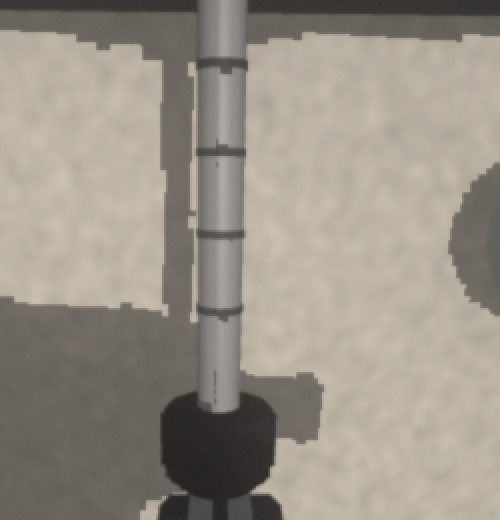

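apply_moves:
  series:
    - [[0, -0.02, 0, 0, 0, 0], [0, -0.02, 0, 0, 0, 0], [0, 0, 0, 0, 0, 0], [0, 0, 0, 0, 0, 0], [0, 0, 0, 0, 0, 0]]

```text
clock: 7.88
eef_pos: [489.1, -96.6, 74.5]
tool_rot: [3.134, 0.001, -1.516]
force: [-9.7, -1.3, 5.7]
width: -0.0
```

apply_moves:
  series:
    - [[0, -0.02, 0, 0, 0, 0], [0, -0.02, 0, 0, 0, 0], [0, 0, 0, 0, 0, 0], [0, 0, 0, 0, 0, 0], [0, 0, 0, 0, 0, 0]]

```text
clock: 8.5
eef_pos: [490.7, -96.5, 74.5]
tool_rot: [3.133, 0.001, -1.516]
force: [-10.5, -1.1, 7.3]
width: -0.3
```

apply_moves:
  series:
    - [[0, 0, -0.02, 0, 0, 0], [0, 0, -0.02, 0, 0, 0], [0, -0.02, 0, 0, 0, 0], [0, 0, 0, 0, 0, 0], [0, 0, 0, 0, 0, 0]]

```text
clock: 9.12
eef_pos: [490.7, -96.4, 75.5]
tool_rot: [3.131, 0.001, -1.516]
force: [-9.7, -2.2, -1.8]
width: 0.1
```

apply_moves:
  series:
    - [[0, -0.02, 0, 0, 0, 0], [0, -0.02, 0, 0, 0, 0], [0, 0, 0, 0, 0, 0], [0, 0, 0, 0, 0, 0], [0, 0, 0, 0, 0, 0]]

```text
clock: 9.75
eef_pos: [499.1, -96.0, 76.8]
tool_rot: [-3.14, -0.0, -1.515]
force: [-3.1, 0.0, -2.3]
width: 0.1
```

apply_moves:
  series:
    - [[0, -0.03, 0, 0, 0, 0], [0, -0.03, 0, 0, 0, 0], [0, 0, 0, 0, 0, 0], [0, 0, 0, 0, 0, 0], [0, 0, 0, 0, 0, 0]]

```text
clock: 10.38
eef_pos: [501.2, -95.9, 76.8]
tool_rot: [3.142, 0.0, -1.515]
force: [-3.9, -1.0, -0.6]
width: 0.0
```

apply_moves:
  series:
    - [[0, -0.03, 0, 0, 0, 0], [0, -0.03, 0, 0, 0, 0], [0, 0, 0, 0, 0, 0], [0, 0, 0, 0, 0, 0], [0, 0, 0, 0, 0, 0]]

```text
clock: 11.0
eef_pos: [502.1, -95.8, 76.8]
tool_rot: [3.138, 0.0, -1.515]
force: [-7.6, -1.0, 3.3]
width: 0.1
```

apply_moves:
  series:
    - [[0, -0.03, 0, 0, 0, 0], [0, -0.03, 0, 0, 0, 0], [0, 0, 0, 0, 0, 0], [0, 0, 0, 0, 0, 0], [0, 0, 0, 0, 0, 0]]

```text
clock: 11.62
eef_pos: [503.9, -95.8, 76.7]
tool_rot: [3.135, 0.001, -1.516]
force: [-9.9, -0.9, 4.5]
width: -0.1
```

apply_moves:
  series:
    - [[0, -0.02, -0.01, 0, 0, 0], [0, -0.02, -0.01, 0, 0, 0], [0, 0, 0, 0, 0, 0], [0, 0, 0, 0, 0, 0], [0, 0, 0, 0, 0, 0]]

```text
clock: 12.25
eef_pos: [504.5, -95.7, 76.9]
tool_rot: [3.132, 0.001, -1.516]
force: [-10.3, -1.5, -0.2]
width: 0.2
```

apply_moves:
  series:
    - [[0, -0.02, -0.01, 0, 0, 0], [0, -0.02, 0, 0, 0, 0], [0, 0, 0, 0, 0, 0], [0, 0, 0, 0, 0, 0], [0, 0, 0, 0, 0, 0]]

```text
clock: 12.88
eef_pos: [505.8, -95.6, 77.0]
tool_rot: [3.131, 0.001, -1.516]
force: [-9.7, -1.2, -3.9]
width: -0.1
```

apply_moves:
  series:
    - [[0, -0.02, 0, 0, 0, 0], [0, 0, 0, 0, 0, 0], [0, 0, 0, 0, 0, 0], [0, 0, 0, 0, 0, 0], [0, 0, 0, 0, 0, 0]]

```text
clock: 13.5
eef_pos: [513.2, -95.3, 78.4]
tool_rot: [-3.14, -0.0, -1.515]
force: [-1.4, -0.5, -1.1]
width: -0.1
```

apply_moves:
  series:
    - [[0, -0.03, 0.02, 0, 0, 0], [0, -0.03, 0.01, 0, 0, 0], [0, 0, 0, 0, 0, 0], [0, 0, 0, 0, 0, 0], [0, 0, 0, 0, 0, 0]]

```text
clock: 14.12
eef_pos: [515.9, -95.1, 77.0]
tool_rot: [-3.14, -0.0, -1.515]
force: [-1.5, -0.3, 1.8]
width: -0.1
```

apply_moves:
  series:
    - [[0, -0.03, 0, 0, 0, 0], [0, -0.03, 0, 0, 0, 0], [0, 0, 0, 0, 0, 0], [0, 0, 0, 0, 0, 0], [0, 0, 0, 0, 0, 0]]

```text
clock: 14.75
eef_pos: [516.5, -95.1, 76.6]
tool_rot: [3.138, 0.0, -1.515]
force: [-5.0, -0.8, 3.5]
width: 0.0
```

apply_moves:
  series:
    - [[0, -0.03, 0, 0, 0, 0], [0, 0, 0, 0, 0, 0], [0, 0, 0, 0, 0, 0], [0, 0, 0, 0, 0, 0], [0, 0, 0, 0, 0, 0]]

```text
clock: 15.38
eef_pos: [516.9, -95.0, 76.5]
tool_rot: [3.136, 0.0, -1.516]
force: [-7.9, 0.0, 4.5]
width: -0.0
```

apply_moves:
  series:
    - [[0, -0.02, -0.01, 0, 0, 0], [0, -0.02, -0.01, 0, 0, 0], [0, 0, 0, 0, 0, 0], [0, 0, 0, 0, 0, 0], [0, 0, 0, 0, 0, 0]]

```text
clock: 16.0
eef_pos: [517.0, -95.0, 76.7]
tool_rot: [3.132, 0.001, -1.516]
force: [-8.6, -0.4, 2.0]
width: 0.4
```

apply_moves:
  series:
    - [[0, -0.02, -0.01, 0, 0, 0], [0, -0.02, 0, 0, 0, 0], [0, 0, 0, 0, 0, 0], [0, 0, 0, 0, 0, 0], [0, 0, 0, 0, 0, 0]]

```text
clock: 16.62
eef_pos: [518.1, -95.0, 76.8]
tool_rot: [3.13, 0.001, -1.516]
force: [-9.5, -1.5, -1.4]
width: 0.1
```

apply_moves:
  series:
    - [[0, -0.02, 0, 0, 0, 0], [0, 0, 0, 0, 0, 0], [0, 0, 0, 0, 0, 0], [0, 0, 0, 0, 0, 0], [0, 0, 0, 0, 0, 0]]

```text
clock: 17.25
eef_pos: [518.9, -94.9, 76.8]
tool_rot: [3.13, 0.001, -1.516]
force: [-9.9, -2.2, -1.1]
width: 0.2
```

apply_moves:
  series:
    - [[0, -0.02, 0, 0, 0, 0], [0, 0, 0, 0, 0, 0], [0, 0, 0, 0, 0, 0], [0, 0, 0, 0, 0, 0], [0, 0, 0, 0, 0, 0]]

```text
clock: 17.88
eef_pos: [519.7, -94.9, 76.7]
tool_rot: [3.13, 0.001, -1.516]
force: [-10.3, -1.4, 0.4]
width: 0.0
```

apply_moves:
  series:
    - [[0, -0.02, 0, 0, 0, 0], [0, 0, 0, 0, 0, 0], [0, 0, 0, 0, 0, 0], [0, 0, 0, 0, 0, 0], [0, 0, 0, 0, 0, 0]]

```text
clock: 18.5
eef_pos: [520.6, -94.8, 76.7]
tool_rot: [3.129, 0.001, -1.516]
force: [-11.1, -1.6, -0.0]
width: -0.1
```

apply_moves:
  series:
    - [[0, -0.016, 0, 0, 0, 0], [0, 0, 0, 0, 0, 0], [0, 0, 0, 0, 0, 0], [0, 0, 0, 0, 0, 0], [0, 0, 0, 0, 0, 0]]

```text
clock: 19.12
eef_pos: [521.2, -94.8, 76.7]
tool_rot: [3.129, 0.001, -1.516]
force: [-11.3, -1.8, 0.7]
width: -0.1
```

apply_moves:
  series:
    - [[0, -0.016, 0, 0, 0, 0], [0, 0, 0, 0, 0, 0], [0, 0, 0, 0, 0, 0], [0, 0, 0, 0, 0, 0], [0, 0, 0, 0, 0, 0]]

```text
clock: 19.75
eef_pos: [529.2, -94.3, 78.3]
tool_rot: [-3.14, -0.0, -1.515]
force: [-3.0, 0.4, -1.0]
width: -0.1
```

apply_moves:
  series:
    - [[0, 0.2, 0, 0, 0, 0], [0, 0.4, 0, 0, 0, 0], [0, 0.4, 0, 0, 0, 0], [0, 0, -0.5, 0, 0, 0], [0, 0, -0.5, 0, 0, 0]]

```text
clock: 20.38
eef_pos: [478.9, -97.1, 129.3]
tool_rot: [-3.139, -0.0, -1.515]
force: [0.2, -0.1, 0.2]
width: 0.1
```

apply_moves:
  series:
    - [[0, 0, -0.8, 0, 0, 0], [0, 0, -0.8, 0, 0, 0], [0, 0, -0.8, 0, 0, 0], [0, 0, 0, 0, 0, 0], [0, 0, 0, 0, 0, 0]]

```text
clock: 21.0
eef_pos: [478.3, -97.0, 248.2]
tool_rot: [-3.141, -0.0, -1.515]
force: [-0.1, -0.8, 0.1]
width: 0.1
```

Run:
```python
from h import *
s=ctrl.read_state();i=viewer.camera_info("wrist");a=viewer.get_image("wrist")
np.savez("w4.npz",**{k:np.array(i[k]) for k in "KRt"})
print(s["eef_pos"],s["force"]); cv2.imwrite("pics/w4.png",cv2.resize(a,(800,600),interpolation=cv2.INTER_CUBIC))
```

```text
[478.2687404  -97.01384739 248.21724747] [-0.12670455 -0.83302409  0.05573076]
```

View pics/w4.png

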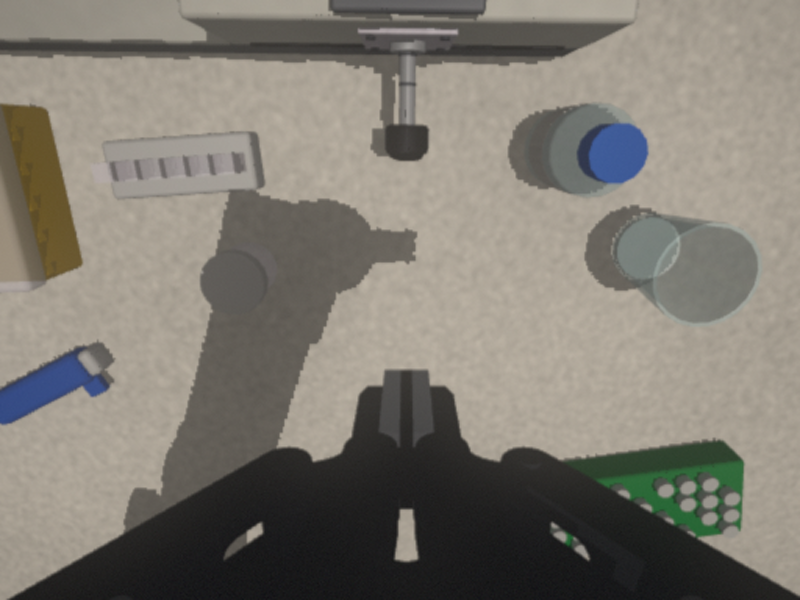

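Only one ring (ring 4) shows, at (407,84), in front of the bushing face at about (407,50), so ring 3 is at the face: third click. The rack, bottle, beaker and jar have not moved. Now to the read key.

apply_moves:
  series:
    - [[-0.86, -0.52, 0, 0, 0, 0], [-0.86, -0.52, 0, 0, 0, 0], [-0.86, -0.52, 0, 0, 0, 0], [-0.86, -0.52, 0, 0, 0, 0], [-0.86, -0.52, 0, 0, 0, 0]]

```text
clock: 21.68
eef_pos: [596.2, 126.1, 246.5]
tool_rot: [3.139, -0.001, -1.515]
force: [0.8, -0.5, 0.2]
width: 0.5
```

apply_moves:
  series:
    - [[0, 0, 0, 0.84, 0, 0], [0, 0, 0, 0.84, 0, 0], [0, 0, 0, 0.83, 0, 0], [0, 0, 0, 0.83, 0, 0], [0, 0, 0, 0, 0, 0]]

```text
clock: 22.3
eef_pos: [593.6, 124.6, 246.3]
tool_rot: [-2.797, -0.001, -1.514]
force: [-0.1, 0.1, -0.1]
width: -0.2
```

Run:
```python
from h import *
i4=np.load("w4.npz")
for uv,z in [((407,160),85),((407,52),85),((407,84),89)]: print(bp(i4,np.array(uv)*.64,z).round(1))
s=ctrl.read_state();i=viewer.camera_info("wrist");a=viewer.get_image("wrist")
np.savez("w5.npz",**{k:np.array(i[k]) for k in "KRt"})
print(s["eef_pos"],s["tool_rot"],s["force"]); cv2.imwrite("pics/w5.png",cv2.resize(a,(800,600),interpolation=cv2.INTER_CUBIC))
for l in("read_key_top","key_mid"): print(l,[(np.round(np.array(d["location"])*[800,600],1).tolist(),round(d["score"],2)) for d in viewer.find_in("wrist",l)[:3]])
print(pr(i,[636,125,88])/.64)
```

```text
[542.2 -94.5  85. ]
[599.1 -91.2  85. ]
[582.6 -92.2  89. ]
[593.62948276 124.6052859  246.34727642] [-2.79679301e+00 -1.24159547e-03 -1.51394039e+00] [-0.14728637  0.09953909 -0.08255123]
read_key_top [([406.7, 290.3], 0.81)]
key_mid [([408.9, 198.9], 0.55), ([796.4, 415.1], 0.17)]
[408.12018751 287.9092779 ]
```

View pics/w5.png

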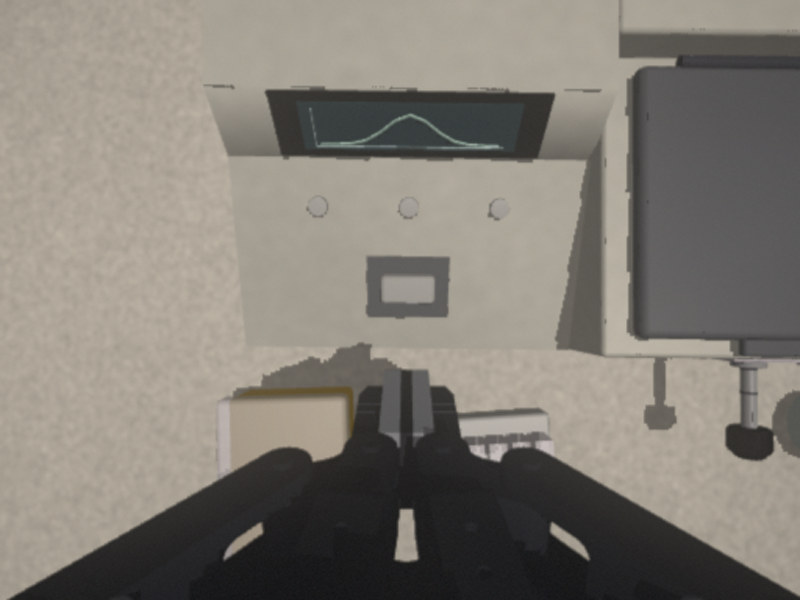

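The wrist view shows the read key at (408,290) and the small keys at (318,206), (408,207), (499,208). Bushing to dome measures 57 mm, which is exactly click 3.

Run:
```python
from h import *
from scipy.spatial.transform import Rotation as Ro
i=np.load("w5.npz");s=ctrl.read_state()
X=bp(i,np.array([408,289.5])*.64,88);print(X)
R=Ro.from_euler("xyz",s["tool_rot"]).as_matrix();print(R.round(3).tolist())
print("tool-frame offset",(R.T@(X-s["eef_pos"])).round(1))
for u in((318,206),(408,207),(499,208)):print(bp(i,np.array(u)*.64,102).round(0))
```

```text
[635.00146694 125.01750069  88.        ]
[[0.056, -0.938, 0.342], [-0.998, -0.052, 0.019], [0.0, -0.342, -0.94]]
tool-frame offset [  2.1  19.1 163.4]
[681. 182. 102.]
[684. 128. 102.]
[686.  73. 102.]
```

apply_moves:
  series:
    - [[0.04, 0.38, 0.9, 0, 0, 0], [0, 0, 0.9, 0, 0, 0], [0, 0, 0.9, 0, 0, 0], [0, 0, 0.24, 0, 0, 0], [0, 0, 0, 0, 0, 0]]

```text
clock: 23.08
eef_pos: [619.7, 120.5, 123.0]
tool_rot: [-2.801, -0.01, -1.517]
force: [0.0, 0.4, 0.3]
width: 0.1
```

Run:
```python
from h import *
from scipy.spatial.transform import Rotation as Ro
s=ctrl.read_state();i=viewer.camera_info("wrist");a=viewer.get_image("wrist")
R=Ro.from_euler("xyz",s["tool_rot"]).as_matrix()
print(s["eef_pos"],s["tool_rot"],s["force"],R.T@(np.array([635,125,88])-s["eef_pos"])); cv2.imwrite("pics/w6.png",cv2.resize(a[120:300,130:390],(780,540),interpolation=cv2.INTER_CUBIC))
```

```text
[619.74338596 120.50824397 123.02446143] [-2.80129211 -0.00968885 -1.51696959] [0.01489033 0.39671972 0.3261277 ] [-4.00360287 -2.91095661 38.14643546]
```

View pics/w6.png

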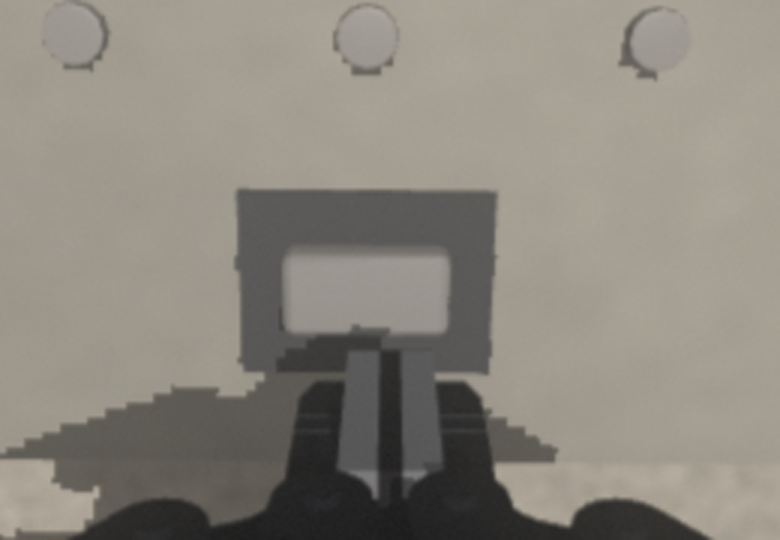

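apply_moves:
  series:
    - [[-0.08, -0.06, 0.2, 0, 0, 0], [0, 0, 0.2, 0, 0, 0], [0, 0, 0.14, 0, 0, 0], [0, 0, 0, 0, 0, 0], [0, 0, 0, 0, 0, 0]]

```text
clock: 23.75
eef_pos: [631.1, 125.7, 100.7]
tool_rot: [-2.798, -0.01, -1.516]
force: [0.0, -0.3, -0.0]
width: -0.1
```

Run:
```python
from h import *
from scipy.spatial.transform import Rotation as Ro
s=ctrl.read_state()
R=Ro.from_euler("xyz",s["tool_rot"]).as_matrix()
print(s["eef_pos"],s["tool_rot"],s["force"],R.T@(np.array([635,125,88])-s["eef_pos"]),R.T@s["force"])
```

```text
[631.14926878 125.73748321 100.69535394] [-2.79844813 -0.00958679 -1.51598544] [ 0.00871587 -0.32730897 -0.00315361] [ 0.8255827   0.69146391 13.24327433] [0.32724965 0.01080698 0.00281949]
```

apply_moves:
  series:
    - [[0.01, 0.01, 0.1, 0, 0, 0], [0, 0, 0.1, 0, 0, 0], [0, 0, 0, 0, 0, 0], [0, 0, 0, 0, 0, 0], [0, 0, 0, 0, 0, 0]]

```text
clock: 24.38
eef_pos: [633.8, 125.3, 90.7]
tool_rot: [-2.799, -0.009, -1.516]
force: [0.7, 0.1, -0.6]
width: -0.1
```

apply_moves:
  series:
    - [[0, 0, 0.03, 0, 0, 0], [0, 0, 0.03, 0, 0, 0], [0, 0, 0, 0, 0, 0], [0, 0, 0, 0, 0, 0], [0, 0, 0, 0, 0, 0]]

```text
clock: 25.0
eef_pos: [634.7, 125.3, 87.6]
tool_rot: [-2.799, -0.009, -1.516]
force: [-1.1, 0.4, 1.2]
width: -0.3
```

apply_moves:
  series:
    - [[0, 0, 0.02, 0, 0, 0], [0, 0, 0.02, 0, 0, 0], [0, 0, 0, 0, 0, 0], [0, 0, 0, 0, 0, 0], [0, 0, 0, 0, 0, 0]]

```text
clock: 25.62
eef_pos: [635.4, 125.4, 85.7]
tool_rot: [-2.799, -0.009, -1.516]
force: [0.1, 0.0, 2.9]
width: -0.0
```

apply_moves:
  series:
    - [[0, 0, 0.02, 0, 0, 0], [0, 0, 0.02, 0, 0, 0], [0, 0, 0, 0, 0, 0], [0, 0, 0, 0, 0, 0], [0, 0, 0, 0, 0, 0]]

```text
clock: 26.25
eef_pos: [635.9, 125.4, 84.5]
tool_rot: [-2.799, -0.01, -1.516]
force: [-3.9, -0.8, 9.6]
width: 0.1
```

apply_moves:
  series:
    - [[0, 0, 0.02, 0, 0, 0], [0, 0, 0.02, 0, 0, 0], [0, 0, 0, 0, 0, 0], [0, 0, 0, 0, 0, 0], [0, 0, 0, 0, 0, 0]]

```text
clock: 26.88
eef_pos: [636.1, 125.4, 84.0]
tool_rot: [-2.798, -0.01, -1.516]
force: [-11.8, -1.4, 23.7]
width: -0.1
```

The key hit a hard stop after about 4 mm. Releasing.

apply_moves:
  series:
    - [[0, 0, -0.1, 0, 0, 0], [0, 0, -0.4, 0, 0, 0], [0, 0, -0.8, 0, 0, 0], [0, 0, -0.8, 0, 0, 0], [0, 0, -0.4, 0, 0, 0]]

```text
clock: 27.5
eef_pos: [594.4, 124.0, 201.0]
tool_rot: [-2.799, -0.009, -1.516]
force: [0.8, 0.6, 0.1]
width: 0.2
```

apply_moves:
  series:
    - [[0, 0, -0.8, 0, 0, 0], [0, 0.4, -0.2, 0, 0, 0], [0, 0, 0, 0, 0, 0], [0, 0, 0, 0, 0, 0], [0, 0, 0, 0, 0, 0]]

```text
clock: 28.12
eef_pos: [559.6, 122.4, 239.3]
tool_rot: [-2.8, -0.009, -1.516]
force: [0.1, 0.2, -0.7]
width: 0.2
```

Run:
```python
from h import *
s=ctrl.read_state();a=viewer.get_image("wrist");b=viewer.get_image("top")
print(s["eef_pos"],s["force"]); cv2.imwrite("pics/w7.png",np.hstack([cv2.resize(x,(400,300),interpolation=cv2.INTER_AREA) for x in(a,)]+[cv2.resize(b[70:250,140:380],(400,300))]))
```

```text
[559.6344241  122.44771023 239.34640642] [ 0.12907418  0.15585018 -0.70884843]
```

View pics/w7.png

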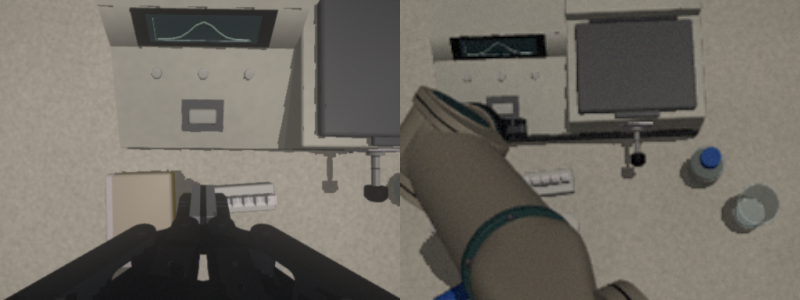

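The wrist view shows the read key up at (203,115) and the rod still at its third click, with the knob at (376,193). The rack, box, bottle and beaker have not moved, and the arm is clear of everything.

```bash
python3 -c "
from cell import ctrl
print(ctrl.finish_job())"
```

```text
the job is handed in; nothing more can be done
None
```

The rod is seated in its third click and the read key has been pressed fully down and let up. The job was handed in at about 28 s of the 64 s allowed.

- **Rod:** I pushed on the domed end with the shut fingertips, never gripping the knob. It went over three crests at about 10–11 N, and I backed off straight after the third. The wrist picture then showed only ring 4 in front of the bushing. Bushing face to dome measured 57.0 mm, which matches the third click.
- **Read key:** I pressed square to the deck. It travelled about 4 mm to a hard stop, with about 26 N on the tool at the end, more than the key needed but within the limits. In the last picture it looked up again.
- **Everything else:** The fingertips stayed clear of the three small keys. The loose things that showed in the last pictures (cuvette rack, tip box, bottle, beaker) had not visibly moved. The jar, pipette and tube rack were hidden or out of view there, so I did not check them at the end. No contact force showed once the arm had pulled clear.

No check failed or disagreed. The push on the dome did cause some up-and-down friction on the fingertips, up to about 7 N, which I eased by small height corrections.

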